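# Double lid onto the blue parts tin, outer lid lifted off and held

### The arm

A 6-joint arm with a two-finger parallel gripper is mounted at the origin on a cart in front of the work surface, level with it; the furniture and walls round the work are solid. World frame = base frame: x ahead of the robot, y to its left, z up, the work surface at z = 0. Lengths are in m, angles in degrees, forces in N, time in s.
With the tool pointing down it reaches from about 0.4 to 0.825 m from the base axis. Payload 7 kg.
Tool frame: the origin (TCP) lies on the centre line of the jaws, within the pads' length; the fingertips stand 19 mm ahead of it and the grasp point (between the pads) is the TCP; z points along the fingers, y is the line along which they close (so a half turn about z gives the same grasp; the last joint's range is limited). The gripper opens to 88 mm and grips with 3 to 60 N. Pads are 19 mm wide; open, the fingers measure 130 mm over their backs; the gripper's body (78 mm by 193 mm) begins 47 mm behind the grasp point.
Start: joints at [-57.462, 20.546, 0.682, 0, -70.136, -16.507], TCP at [0.186, -0.649, 0.246] pointing down, gripper open.
Joint ranges: [-176.03, 176.03], [-82.01, 121.73], [-58.28, 71.71], [-173.87, 95.51], [-174.79, -0.11], [-173.66, 173.66]. Speed limits (degrees/s): [136.94, 136.94, 172.46, 180, 180, 180].

### API

Orientations are given as [roll, pitch, yaw] about the fixed x, y, z axes, in that order (R = Rz(yaw) Ry(pitch) Rx(roll)).
In Python, from plant import get_state, capture, close_job gives the robot as it stands.
- The arm moves only by the tool apply_moves, never from a script. Its argument "targets" is a list of rows, each a list of 7 numbers: the opening, from 0 (shut) to 1 (fully open), then the shift along the tool's x, y, z normalised to -1 to 1, where 1 is 1000 mm, then the turn, a rotation vector about the tool's x, y, z normalised to -1 to 1, where 1 is 90 degrees. In form: [[claw, tx, ty, tz, ax, ay, az], ...]. A call has 1 to 20 rows; each row shifts and turns the commanded pose from where the row before left it, along the tool's axes as they then stand; what a row does not reach is not made up. A row lasts 1/12 s, in which the tool goes at most 41.7 mm and 7.16 degrees, less where a joint would pass 70% of its speed; a pose out of reach is approached as far as the arm can. A call with a number of a shift or a turn outside -1 to 1 is refused whole. A call with a gripper value outside its range is refused whole. The fingers move at their own pace and stop on an object; "newtons" is the grip in N (left out, the last holds). Time passes only in rows, so rows that do not move let the fingers close. It gives the time, the measured TCP pose, the force, the opening and the grip force at its end, in the units of the state.
- get_state(): the state, without advancing time (a new reading comes with each control period).
- capture(name): name is "side" or "top" or "wrist"; returns a dict with "frame" (480x640x3 uint8, red, green, blue), "range_z" (480x640 float32, m along the optical axis (not along the pixel's ray), 0 where there is no reading), "camera_matrix" (3x3 intrinsics, pixels), "k1" (the pictures are not rectified: a ray, as slopes to the right and down, at radius r is drawn at 1 + k1 r^2 times it, then the intrinsics apply), "T" (4x4, takes a point from camera to world coordinates). Camera axes: x right, y down, z forward; pixel columns grow to the right and rows downward; lengths in m; the calibration is good to about 2 mm. A picture is of the moment at which its call begins.
- close_job(): hands the job in; it is judged then, once.
The state is a dict: "time_s": time; "joints": joint angles; "qd": joint speeds; "joint_torque": joint torques, N m; "tcp_pos": TCP position; "eef_rot": TCP orientation; "contact_force": force on the tool from outside, world axes, zero at the start; "moment": the same for the moment, N m; "gripper_width": finger opening in m; "gripper_force": force on a finger pad.
Only numpy, scipy, OpenCV 4.12 (cv2) and the standard library are available. Lean on these libraries where they do the work, as an engineer would, in place of code of your own. Each camera call takes 0.05 s, during which the arm holds its last target. There are 200 camera calls.

### The job

The double lid of the blue-banded tin stands on the bench: a silver inner lid whose red knob sticks up through a loose blue outer lid. Lift both lids together by the red knob, keep them nested, and lower them gently onto the blue-banded tin so that the inner lid closes it fully, then let go of the knob. Then take the outer lid by its white collar, lift it straight off alone so that its underside can be looked at, with the inner lid left fully seated, and finish while still holding the outer lid level and still, about 12 cm above where it sat; leave the yellow-banded tin and the tools alone.

Things in the scene. Friction and masses are not known exactly. Their poses are not given: they have to be found in the camera images.
- inner_lid: Silver inner lid with red knob, loose, about 0.12 kg. Origin: centre of its underside, z up. Plug 0 to 14 mm high, 69 mm diameter (foot tapered to 60); flange 85 mm diameter, 14 to 18 mm, rests on the tin's rim; knob 18 to 64 mm. Stands on its plug on the bench at the start. Seated, its origin is 46 mm above the tin's; plug play in the mouth about 2 mm all round.
- outer_lid: Blue outer lid, loose, about 0.10 kg, resting on the inner lid's flange. Origin: centre of its plate's underside, 18 mm above the inner lid's origin when nested, z up. Plate 94 mm diameter, 4 mm thick, with a 26 mm hole round the knob; skirt hangs to 13 mm below the origin, 88 mm inside diameter, with 1.5 mm play round the flange. Raise it straight 60 mm to clear the knob.
- knob_top (a point): Centre of the top of the red upright cylindrical knob, 16 mm diameter, 64 mm above the inner lid's origin. The knob passes through the outer lid and its upper 26 mm stand free above the white collar. Gripped there and raised, it lifts the inner lid, whose flange carries the outer lid along.
- collar_top (a point): Centre of the top plane of the white round collar fixed on the outer lid: a tube 44 mm outside, 26 mm inside diameter, from 4 to 20 mm above the outer lid's origin. Grip it across its outside; the red knob then stands free between the fingers, its top 26 mm above this point. Lifted by it, the outer lid comes away alone.
- tin_blue: The tin to close: open round steel tin with a blue band, small black cylindrical capacitors inside, loose, 0.8 kg. 80 mm outside diameter, 74 mm mouth, 60 mm high. Origin at the centre of its underside, z up.
- tin_yellow: Another open tin of the same size and mass with a yellow band and small green blocks inside; not to be used or moved. Origin at the centre of its underside. It and the blue one may stand in either of two places.
- cutters_side: Side cutters with yellow handles, 65 x 105 x 12 mm, lying on the bench, loose bystander. Origin at the centre of its underside.
- desolder_pump: Blue pen-shaped desoldering pump with yellow nozzle, 200 mm long, 27 mm high, lying on the bench, loose bystander. Origin at the centre of its underside.

How it is judged:
By the outcome, as a careful person would: the job done as asked, in the order asked, and still so for the second after the job is handed in, while the arm keeps its last pose, push and grip.
It also fails if it takes over 54 s, if anything falls off the work surface, if the arm or the gripper's body presses on something with over 40 N, if the wrist force passes 120 N, or if a joint passes its speed limit or range.

## Working session

There is one attempt and no reset: what is moved stays moved. The work goes in short steps, Python scripts to look and compute and a tool call to move; the robot and the scene stay as the last step left them, time stands still between calls to the robot, and variables do not carry over. Pictures are saved under pics/ and viewed, at most 10 in all, crops included, and the job is handed in when it is done.

Besides the shell and the picture viewer there is one more tool, called after "Emit:" as name(argument=value, ...) on one line, values as JSON. apply_moves: Moves the arm, as the interface text tells. Scaled input: -1 to 1 covers 1000 mm each way for a shift and 90 degrees each way for a turn. Its arguments: {"type":"object","properties":{"targets":{"type":"array","items":{"type":"array","items":{"type":"number"}}},"newtons":{"type":"number"}},"required":["targets"]}

```bash
mkdir -p pics; cat > h.py <<'E'
import numpy as np, cv2
from plant import get_state, capture, close_job
def snap(n,f):
    c=capture(n); cv2.imwrite(f'pics/{f}.png',c['frame'][:,:,::-1]); np.savez(f'pics/{f}.npz',**c); return c
def ray(c,u,v):
    K=c['camera_matrix']; k=float(c['k1'])
    d=np.array([(u-K[0,2])/K[0,0],(v-K[1,2])/K[1,1]]); s=d.copy()
    for _ in range(30): s=d/(1+k*(s@s))
    T=c['T']; return T[:3,3],T[:3,:3]@np.array([s[0],s[1],1.])
def onz(c,u,v,z):
    o,d=ray(c,u,v); return o+d*(z-o[2])/d[2]
def dep(c,u,v):
    o,d=ray(c,u,v); return o+d*c['range_z'][int(v),int(u)]
E
python3 - <<'E'
from h import *
a=snap('top','t0');b=snap('side','s0')
for c in(a,b): print(c['T'].round(3).tolist(),c['camera_matrix'].round(1).tolist(),c['k1'])
cv2.imwrite('pics/b.png',cv2.resize(np.vstack([a['frame'],b['frame']])[:,:,::-1],(400,600)))
print(get_state())
E
```

```text
[[-0.016, -0.981, 0.195, 0.34], [-1.0, 0.013, -0.014, -0.052], [0.011, -0.195, -0.981, 1.023], [0.0, 0.0, 0.0, 1.0]] [[547.7, 0.0, 308.2], [0.0, 547.7, 238.6], [0.0, 0.0, 1.0]] 0.026096634679147974
[[-0.885, -0.257, 0.388, 0.153], [-0.465, 0.492, -0.736, 0.649], [-0.001, -0.832, -0.555, 0.614], [0.0, 0.0, 0.0, 1.0]] [[482.0, 0.0, 309.3], [0.0, 482.0, 223.6], [0.0, 0.0, 1.0]] -0.07459467189556396
{'time_s': 0.1, 'joints': array([-5.74626363e+01,  2.05859916e+01,  6.40158838e-01, -1.85882202e-02,
       -7.01339503e+01, -1.65050922e+01]), 'qd': array([ 0.00365283, -0.10116465,  0.17591418, -0.00737388, -0.05999709,
        0.022668  ]), 'joint_torque': array([-2.95142898e-03, -5.84163702e+01,  2.93753368e+01,  7.01536596e+00,
        1.02256189e-02, -4.84033421e-05]), 'tcp_pos': array([ 0.18627832, -0.64837968,  0.24473741]), 'eef_rot': array([ 1.79918539e+02, -5.91346738e-03, -1.63974053e+02]), 'contact_force': array([0.15446821, 0.10598667, 0.52991096]), 'moment': array([ 0.02132085, -0.0068416 , -0.02989838]), 'gripper_force': 0.0, 'gripper_width': 0.08754926354482484}
```

View pics/t0.png

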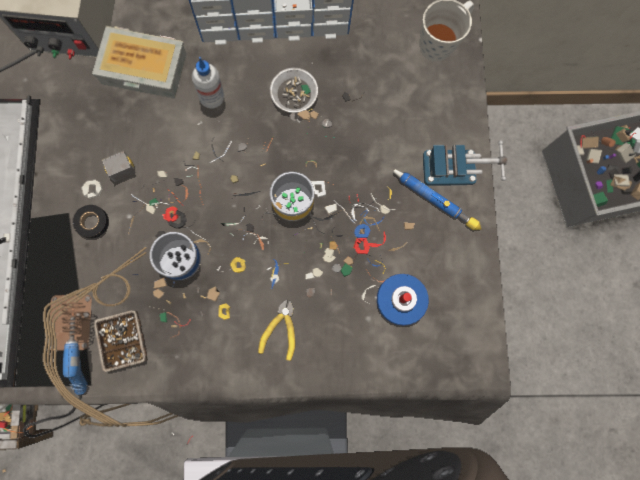

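View pics/s0.png

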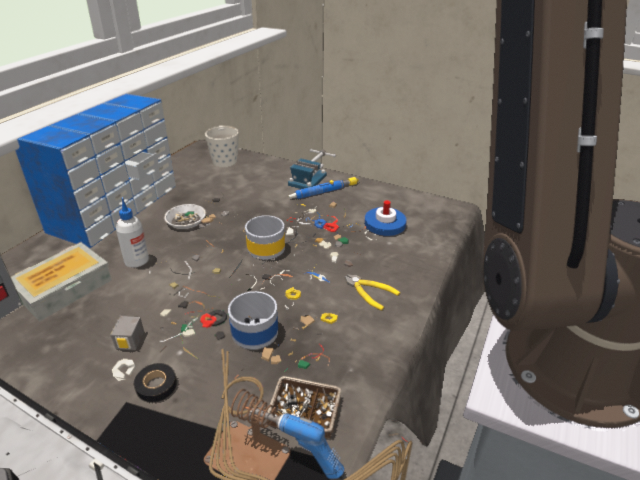

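The top view shows the nested lids at about (403,299) with the knob at (406,297), the blue tin at (175,258) and the yellow tin at (293,198). The side view agrees: knob (387,205), blue tin (254,318).

```bash
cat >> h.py <<'E'
def load(f): return dict(np.load(f'pics/{f}.npz'))
def mask(c,lo,hi,box):
    h=cv2.cvtColor(c['frame'],cv2.COLOR_RGB2HSV); m=cv2.inRange(h,np.array(lo),np.array(hi))
    k=np.zeros_like(m); x0,y0,x1,y1=box; k[y0:y1,x0:x1]=m[y0:y1,x0:x1]; return k
def big(m):
    cs,_=cv2.findContours(m,cv2.RETR_EXTERNAL,cv2.CHAIN_APPROX_NONE); return max(cs,key=cv2.contourArea)
def cloud(c,box):
    x0,y0,x1,y1=box; P=[]
    for v in range(y0,y1):
        for u in range(x0,x1):
            if c['range_z'][v,u]>0: P.append(dep(c,u,v))
    return np.array(P)
def circ(P):
    A=np.c_[2*P[:,:2],np.ones(len(P))]; s=np.linalg.lstsq(A,(P[:,:2]**2).sum(1),rcond=None)[0]
    return s[:2],np.sqrt(s[2]+s[:2]@s[:2])
def contcirc(c,cnt,z): return circ(np.array([onz(c,*p,z) for p in cv2.convexHull(cnt)[:,0].astype(float)]))
E
python3 - <<'E'
from h import *
t=load('t0');s=load('s0')
for n,c,bl,bk,bt,by in(('top',t,(370,265,440,335),(395,285,418,310),(140,225,210,290),(262,165,322,228)),('side',s,(355,190,415,245),(378,195,398,220),(220,285,290,355),(238,210,295,265))):
    print(n)
    m=mask(c,(100,120,40),(125,255,255),bl);print(' lid plate',contcirc(c,big(m),.020))
    m=mask(c,(0,0,170),(180,60,255),bl);print(' collar',contcirc(c,big(m),.038))
    m=mask(c,(0,130,60),(8,255,255),bk)|mask(c,(170,130,60),(180,255,255),bk);k=big(m);print(' knob',cv2.boundingRect(k),cv2.minEnclosingCircle(k), onz(c,*cv2.minEnclosingCircle(k)[0],.06))
    for b in(bt,by):
        P=cloud(c,b);R=P[(P[:,2]>.052)&(P[:,2]<.07)];print(' tin rim',len(R),np.percentile(R[:,2],[5,50,95]).round(4),circ(R))
    P=cloud(c,bl);print(' lid z',np.percentile(P[:,2],[1,10,50,80,95,99.5]).round(4));R=P[P[:,2]>.056];print(R.mean(0));R=P[(P[:,2]>.033)&(P[:,2]<.043)];print(' collar pts',circ(R),len(R));R=P[(P[:,2]>.015)&(P[:,2]<.028)];print(R.mean(0))
E
```

```text
top
 lid plate (array([ 0.42352146, -0.23659986]), np.float64(0.046355225557026335))
 collar (array([ 0.42438681, -0.23688307]), np.float64(0.021739150480127235))
 knob (400, 293, 11, 10) ((405.0, 298.0), 5.831051826477051) [ 0.42207563 -0.23412081  0.06      ]
 tin rim 332 [0.0535 0.0578 0.0609] (array([0.50698022, 0.17599865]), np.float64(0.038926150782694194))
 tin rim 302 [0.0534 0.0578 0.061 ] (array([ 0.61701931, -0.03775225]), np.float64(0.038379626116413636))
 lid z [-0.0022 -0.      0.0038  0.0214  0.0361  0.0624]
[ 0.42447342 -0.23688575  0.06199644]
 collar pts (array([ 0.42450884, -0.23752106]), np.float64(0.017669556420310317)) 298
[ 0.42352525 -0.23662431  0.02058418]
side
 lid plate (array([ 0.42384846, -0.22789227]), np.float64(0.05306554150354687))
 collar (array([ 0.42590427, -0.2345255 ]), np.float64(0.023366613531274873))
 knob (383, 200, 8, 14) ((385.5, 206.5), 6.96429443359375) [ 0.42374225 -0.22286091  0.06      ]
 tin rim 535 [0.0527 0.0588 0.0616] (array([0.50716317, 0.17944613]), np.float64(0.038589794440046024))
 tin rim 366 [0.0526 0.0581 0.0622] (array([ 0.61792944, -0.03434453]), np.float64(0.03846561506608496))
 lid z [0.0019 0.0031 0.0051 0.0226 0.0386 0.065 ]
[ 0.42433361 -0.23318973  0.06325952]
 collar pts (array([ 0.42480629, -0.23314587]), np.float64(0.01669265255602852)) 161
[ 0.42045883 -0.22172484  0.02251166]
```

Emit:
apply_moves(targets=[[0.7,0,0,0,0,0,0.0445],[0.7,0,0,0,0,0,0.0445],[0.7,0,0,0,0,0,0.0445],[0.7,0,0,0,0,0,0.0445],[0.7,-0.017,0.0295,0,0,0,0],[0.7,-0.017,0.0295,0,0,0,0],[0.7,-0.017,0.0295,0,0,0,0],[0.7,-0.017,0.0295,0,0,0,0],[0.7,-0.017,0.0295,0,0,0,0],[0.7,-0.017,0.0295,0,0,0,0],[0.7,-0.017,0.0295,0,0,0,0],[0.7,-0.017,0.0295,0,0,0,0],[0.7,-0.017,0.0295,0,0,0,0],[0.7,-0.017,0.0295,0,0,0,0],[0.7,-0.017,0.0295,0,0,0,0],[0.7,-0.017,0.0295,0,0,0,0],[0.7,-0.017,0.0295,0,0,0,0],[0.7,-0.017,0.0295,0,0,0,0],[0.7,0,0,0,0,0,0],[0.7,0,0,0,0,0,0]])

```text
time_s: 1.77
tcp_pos: [0.4249, -0.2342, 0.2454]
eef_rot: [180.0, -0.0, -179.8]
contact_force: [-0.2, 0.2, -0.5]
gripper_width: 0.0616
gripper_force: 0.0
```

```bash
python3 - <<'E'
from h import *
c=snap('wrist','w1');s=get_state();print(s['tcp_pos'],s['eef_rot'],s['joints'].round(1),c['T'].round(3).tolist())
E
```

```text
[ 0.42436801 -0.23507325  0.24535945] [ 1.79993562e+02 -3.35023406e-02 -1.79874272e+02] [ -5.7   2.4 -22.5  -0.  -65.1 -84.2] [[-0.004, 0.953, 0.304, 0.343], [1.0, 0.004, 0.001, -0.235], [-0.0, 0.304, -0.953, 0.385], [0.0, 0.0, 0.0, 1.0]]
```

View pics/w1.png

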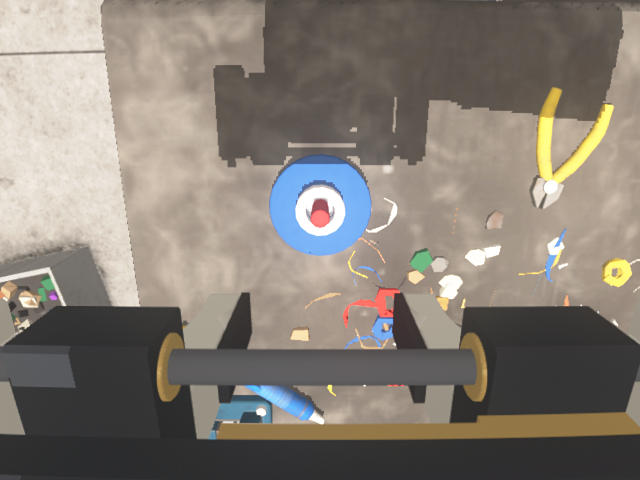

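The wrist view shows the lid plate centred at about (320,205), with the knob top at (320,218), between the finger lines.

```bash
python3 - <<'E'
from h import *
c=load('w1');b=(260,145,385,265)
m=mask(c,(100,120,40),(125,255,255),b);print(contcirc(c,big(m),.021))
m=mask(c,(0,0,170),(180,60,255),(290,175,352,240));print(contcirc(c,big(m),.038))
P=cloud(c,b);print(np.percentile(P[:,2],[50,80,95,99.5]));R=P[P[:,2]>.059];print(R.mean(0),(R.max(0)+R.min(0))/2);R=P[(P[:,2]>.033)&(P[:,2]<.043)];print(circ(R))
E
```

```text
(array([ 0.42551506, -0.2360243 ]), np.float64(0.04633823243939544))
(array([ 0.42487661, -0.23595354]), np.float64(0.022370237126541733))
[0.0208123  0.02265378 0.03827456 0.06448966]
[ 0.42496263 -0.23596579  0.0637499 ] [ 0.42529154 -0.23613737  0.0623726 ]
(array([ 0.42542224, -0.23601174]), np.float64(0.017671209830244727))
```

Emit:
apply_moves(newtons=25, targets=[[0.7,-0.0006,-0.0009,0.02,0,0,0],[0.7,0,0,0.021,0,0,0],[0.7,0,0,0.021,0,0,0],[0.7,0,0,0.021,0,0,0],[0.7,0,0,0.021,0,0,0],[0.7,0,0,0.021,0,0,0],[0.7,0,0,0.021,0,0,0],[0.7,0,0,0.014,0,0,0],[0.7,0,0,0.01,0,0,0],[0.7,0,0,0.008,0,0,0],[0.7,0,0,0.006,0,0,0],[0.7,0,0,0,0,0,0],[0.7,0,0,0,0,0,0]])

```text
time_s: 2.9
tcp_pos: [0.4248, -0.237, 0.0616]
eef_rot: [-180.0, -0.0, 180.0]
contact_force: [-0.3, 0.1, 0.7]
gripper_width: 0.0614
gripper_force: 0.0
```

Emit:
apply_moves(newtons=25, targets=[[0,0,0,0,0,0,0],[0,0,0,0,0,0,0],[0,0,0,0,0,0,0],[0,0,0,0,0,0,0],[0,0,0,0,0,0,0],[0,0,0,0,0,0,0],[0,0,0,0,0,0,0],[0,0,0,0,0,0,0],[0,0,0,0,0,0,0],[0,0,0,0,0,0,0]])

```text
time_s: 3.73
tcp_pos: [0.4248, -0.2365, 0.0615]
eef_rot: [180.0, -0.0, -180.0]
contact_force: [0.2, 0.8, -0.2]
gripper_width: 0.0154
gripper_force: 25.0
```

Emit:
apply_moves(targets=[[0,0,0,-0.003,0,0,0],[0,0,0,-0.005,0,0,0],[0,0,0,-0.008,0,0,0],[0,0,0,-0.012,0,0,0],[0,0,0,-0.014,0,0,0],[0,0,0,-0.014,0,0,0],[0,0,0,-0.014,0,0,0],[0,0,0,-0.014,0,0,0],[0,0,0,-0.014,0,0,0],[0,0,0,-0.012,0,0,0],[0,0,0,-0.006,0,0,0],[0,0,0,-0.004,0,0,0],[0,0,0,0,0,0,0],[0,-0.001,0.005,0,0,0,0],[0,-0.002,0.01,0,0,0,0],[0,-0.003,0.015,0,0,0,0],[0,-0.004,0.02,0,0,0,0],[0,-0.004,0.02,0,0,0,0],[0,-0.004,0.02,0,0,0,0],[0,-0.004,0.02,0,0,0,0]])

```text
time_s: 5.4
tcp_pos: [0.4465, -0.125, 0.1808]
eef_rot: [-180.0, -0.1, -180.0]
contact_force: [0.1, 0.6, -0.9]
gripper_width: 0.0152
gripper_force: 25.0
```

Emit:
apply_moves(targets=[[0,-0.004,0.02,0,0,0,0],[0,-0.004,0.02,0,0,0,0],[0,-0.004,0.02,0,0,0,0],[0,-0.004,0.02,0,0,0,0],[0,-0.004,0.02,0,0,0,0],[0,-0.004,0.02,0,0,0,0],[0,-0.004,0.02,0,0,0,0],[0,-0.004,0.02,0,0,0,0],[0,-0.004,0.02,0,0,0,0],[0,-0.004,0.016,0,0,0,0],[0,-0.003,0.012,0,0,0,0],[0,-0.002,0.006,0,0,0,0],[0,-0.001,0.003,0,0,0,0],[0,0,0,0,0,0,0],[0,0,0,0,0,0,0]])

```text
time_s: 6.65
tcp_pos: [0.4925, 0.09, 0.1813]
eef_rot: [-180.0, -0.0, 180.0]
contact_force: [-0.2, -0.8, -0.9]
gripper_width: 0.0153
gripper_force: 25.0
```

```bash
python3 - <<'E'
from h import *
s=get_state();print(s['tcp_pos'],s['eef_rot'],s['gripper_width'],s['gripper_force'])
a=snap('top','t2');b=snap('side','s2');c=snap('wrist','w2')
cv2.imwrite('pics/m2.png',np.hstack([cv2.resize(x['frame'],(400,300)) for x in(b,c)])[:,:,::-1])
E
```

```text
[0.49251644 0.08999775 0.1813199 ] [-1.79981039e+02 -3.59518388e-02  1.79997426e+02] 0.015266885321718177 24.996185302734375
```

View pics/m2.png

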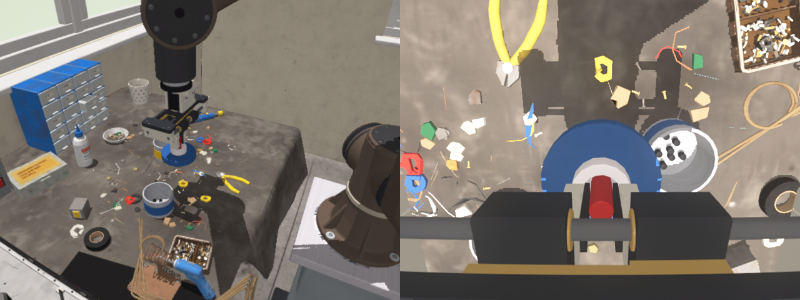

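Lids are held nested: side view shows the lid at about (178,152) in the left panel; the wrist view (right panel) shows it under the fingers, with the blue tin at (685,155). I'll check tilt and the relative offset.

```bash
python3 - <<'E'
from h import *
def pts(c,m): return np.array([dep(c,u,v) for v,u in zip(*np.nonzero(cv2.erode(m,np.ones((3,3))))) if c['range_z'][v,u]>0])
for f,b in(('t2',None),('s2',(280,200,325,275)),('w2',(210,180,540,310))):
    c=load(f)
    if f!='t2':
        P=pts(c,mask(c,(100,120,40),(125,255,255),b)); P=P[(P[:,2]>.1)&(P[:,2]<.2)]
        z=np.median(P[:,2]); P=P[abs(P[:,2]-z)<.006]
        A=np.c_[P[:,:2]-P[:,:2].mean(0),np.ones(len(P))];co=np.linalg.lstsq(A,P[:,2],rcond=None)[0];r=P[:,2]-A@co
        print(f,len(P),'z',z,'slope deg',np.degrees(co[:2]),r.std(), 'outer circle', end=' ')
        m=mask(c,(100,100,30),(125,255,255),b);print(contcirc(c,big(m),z),cv2.boundingRect(big(m)))
    bt={'t2':(140,225,210,290),'s2':(220,285,290,355),'w2':(520,185,580,310)}[f]
    P=cloud(c,bt);R=P[(P[:,2]>.052)&(P[:,2]<.07)];print(f,'tin rim',len(R),np.percentile(R[:,2],[5,50,95]),circ(R))
    O=R
E
```

```text
t2 tin rim 88 [0.0541442  0.05808861 0.06176779] (array([0.50669927, 0.17618673]), np.float64(0.03852707940905989))
s2 478 z 0.14252562609448757 slope deg [ 2.29451457 -1.31255909] 0.0016349993871618408 outer circle (array([0.4819956 , 0.09778425]), np.float64(0.04765756762996193)) (280, 228, 33, 39)
s2 tin rim 529 [0.0527716  0.05884241 0.06141647] (array([0.50725305, 0.179424  ]), np.float64(0.038577501152426696))
w2 12326 z 0.14210186172482445 slope deg [0.56138516 0.16503812] 0.0008167414758293676 outer circle (array([0.48711469, 0.09904869]), np.float64(0.0515161969363176)) (226, 191, 221, 117)Traceback (most recent call last):
  File "<stdin>", line 12, in <module>
    return _quantile_unchecked(
        a, q, axis, out, overwrite_input, method, keepdims, weights)
    return _ureduce(a,
                    func=_quantile_ureduce_func,
    ...<5 lines>...
                    overwrite_input=overwrite_input,
                    method=method)
    r = func(a, **kwargs)
    result = _quantile(arr,
                       quantiles=q,
    ...<2 lines>...
                       out=out,
                       weights=wgt)
    slices_having_nans = np.isnan(arr[-1, ...])
                                  ~~~^^^^^^^^^
IndexError: index -1 is out of bounds for axis 0 with size 0
```

```bash
python3 - <<'E'
from h import *
c=load('w2');P=cloud(c,(420,185,520,312));R=P[(P[:,2]>.053)&(P[:,2]<.068)];print(len(R),np.percentile(R[:,2],[5,50,95]),circ(R))
q,r=circ(R)
# robust: top-height points only
R=R[R[:,2]>.0565];d=np.hypot(*(R[:,:2]-q).T);print(circ(R),np.percentile(d,[5,50,95]))
E
```

```text
1493 [0.05371906 0.05924697 0.06076781] (array([0.50711467, 0.17781455]), np.float64(0.038139919511141714))
(array([0.50723914, 0.17788031]), np.float64(0.03825927326550747)) [0.03656093 0.03816412 0.04003561]
```

Emit:
apply_moves(targets=[[0,-0.001,0.006,0,0,0,0],[0,-0.002,0.012,0,0,0,0],[0,-0.0025,0.014,0,0,0,0],[0,-0.0025,0.015,0,0,0,0],[0,-0.0025,0.015,0,0,0,0],[0,-0.002,0.013,0,0,0,0],[0,-0.001,0.008,0,0,0,0],[0,-0.001,0.0043,0,0,0,0],[0,0,0,0,0,0,0],[0,0,0,0.005,0,0,0],[0,0,0,0.01,0,0,0],[0,0,0,0.01,0,0,0],[0,0,0,0.01,0,0,0],[0,0,0,0.008,0,0,0],[0,0,0,0.005,0,0,0],[0,0,0,0.003,0,0,0],[0,0,0,0,0,0,0],[0,0,0,0,0,0,0]])

```text
time_s: 8.3
tcp_pos: [0.5075, 0.1777, 0.1306]
eef_rot: [-180.0, 0.0, -180.0]
contact_force: [0.1, 0.0, -1.3]
gripper_width: 0.0151
gripper_force: 25.0
```

```bash
python3 - <<'E'
from h import *
s=get_state();print(s['tcp_pos'],s['eef_rot'],s['contact_force'],s['gripper_width'])
b=snap('side','s3');c=snap('wrist','w3')
cv2.imwrite('pics/m3.png',np.hstack([cv2.resize(x,(400,400)) for x in(b['frame'][220:370,190:340],c['frame'][150:470,160:480])])[:,:,::-1])
E
```

```text
[0.50747121 0.17774153 0.13057773] [-1.79991292e+02  2.97016085e-03 -1.79984010e+02] [ 0.09094331  0.03382444 -1.34963026] 0.015131424673675816
```

View pics/m3.png

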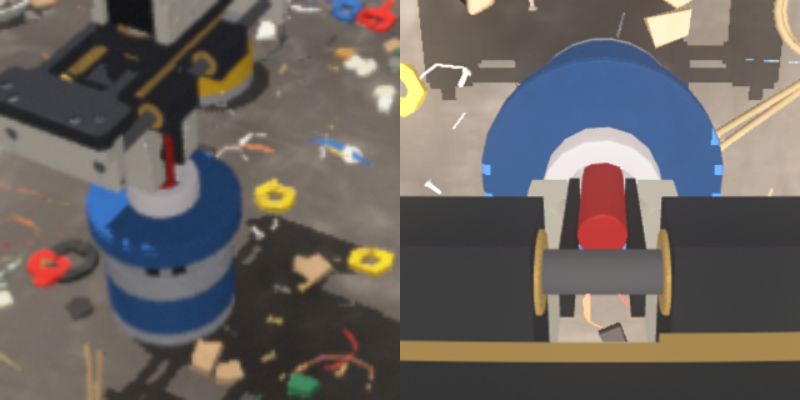

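The lid (left, plate at (165,215)) sits centred over the tin (170,290); in the wrist view the knob (602,230) is midway between the fingers. Lowering gently.

Emit:
apply_moves(targets=[[0,0,0,0.002,0,0,0],[0,0,0,0.002,0,0,0],[0,0,0,0.002,0,0,0],[0,0,0,0.002,0,0,0],[0,0,0,0.002,0,0,0],[0,0,0,0.002,0,0,0],[0,0,0,0.002,0,0,0],[0,0,0,0.002,0,0,0],[0,0,0,0,0,0,0]])

```text
time_s: 9.15
tcp_pos: [0.5071, 0.1776, 0.1141]
eef_rot: [-180.0, -0.0, -180.0]
contact_force: [-0.8, -0.8, -1.1]
gripper_width: 0.0152
gripper_force: 25.0
```

Emit:
apply_moves(targets=[[0,0,0,0.001,0,0,0],[0,0,0,0.001,0,0,0],[0,0,0,0.001,0,0,0],[0,0,0,0.001,0,0,0],[0,0,0,0,0,0,0],[0,0,0,0,0,0,0]])

```text
time_s: 9.65
tcp_pos: [0.5073, 0.1777, 0.1105]
eef_rot: [-180.0, -0.0, -180.0]
contact_force: [0.0, -0.1, -1.3]
gripper_width: 0.0154
gripper_force: 25.0
```

Emit:
apply_moves(targets=[[0,0,0,0.0007,0,0,0],[0,0,0,0.0007,0,0,0],[0,0,0,0.0007,0,0,0],[0,0,0,0,0,0,0],[0,0,0,0,0,0,0]])

```text
time_s: 10.07
tcp_pos: [0.5073, 0.1777, 0.1084]
eef_rot: [-180.0, -0.0, -180.0]
contact_force: [-0.2, 0.3, -1.3]
gripper_width: 0.0149
gripper_force: 25.0
```

Emit:
apply_moves(targets=[[0,0,0,0.0004,0,0,0],[0,0,0,0.0004,0,0,0],[0,0,0,0,0,0,0],[0,0,0,0,0,0,0]])

```text
time_s: 10.4
tcp_pos: [0.5073, 0.1777, 0.1077]
eef_rot: [-180.0, -0.0, -180.0]
contact_force: [1.1, 1.1, -1.9]
gripper_width: 0.0151
gripper_force: 25.0
```

Emit:
apply_moves(targets=[[0,0,0,0.0004,0,0,0],[0,0,0,0.0003,0,0,0],[0,0,0,0,0,0,0],[0,0,0,0,0,0,0]])

```text
time_s: 10.73
tcp_pos: [0.5074, 0.1778, 0.1074]
eef_rot: [180.0, 0.0, -180.0]
contact_force: [-3.2, 1.7, 5.1]
gripper_width: 0.0152
gripper_force: 25.0
```

Emit:
apply_moves(targets=[[0.75,0,0,0,0,0,0],[0.75,0,0,0,0,0,0],[0.75,0,0,0,0,0,0],[0.75,0,0,0,0,0,0],[0.75,0,0,0,0,0,0],[0.75,0,0,0,0,0,0],[0.75,0,0,0,0,0,0],[0.75,0,0,-0.01,0,0,0],[0.75,0,0,-0.02,0,0,0],[0.75,0,0,-0.03,0,0,0],[0.75,0,0,-0.03,0,0,0],[0.75,0,0,-0.03,0,0,0],[0.75,0,0,-0.02,0,0,0],[0.75,0,0,0,0,0,0],[0.75,0,0,0,0,0,0]])

```text
time_s: 11.98
tcp_pos: [0.5078, 0.1781, 0.249]
eef_rot: [179.9, 0.2, -180.0]
contact_force: [0.2, 0.3, 0.2]
gripper_width: 0.0657
gripper_force: 0.0
```

```bash
python3 - <<'E'
from h import *
s=get_state();print(s['tcp_pos'],s['contact_force'],s['gripper_width'])
c=snap('wrist','w4');b=snap('side','s4')
P=cloud(c,(230,130,410,290))
print(np.percentile(P[:,2],[50,80,95,99.5]))
Q=P[(P[:,2]>.06)&(P[:,2]<.073)];A=np.c_[Q[:,:2]-Q[:,:2].mean(0),np.ones(len(Q))];co=np.linalg.lstsq(A,Q[:,2],rcond=None)[0];print('plate',np.median(Q[:,2]),np.degrees(co[:2]),circ(Q))
R=P[P[:,2]>.105];print('knob',R.mean(0),len(R));R=P[(P[:,2]>.080)&(P[:,2]<.088)];print('collar',np.median(R[:,2]),circ(R),len(R))
m=mask(c,(0,0,170),(180,60,255),(270,150,370,270));print(contcirc(c,big(m),.084))
cv2.imwrite('pics/m4.png',np.hstack([cv2.resize(x,(400,400)) for x in(b['frame'][220:370,190:340],c['frame'][100:420,160:480])])[:,:,::-1])
E
```

```text
[0.50777494 0.1780811  0.24902572] [0.15543296 0.25430011 0.24269399] 0.06573260575505285
[0.00386852 0.06808792 0.08365597 0.11009347]
plate 0.06799358763408403 [ 0.1680287  -0.03972936] (array([0.507825  , 0.17733881]), np.float64(0.03626360043858283))
knob [0.50741558 0.17746295 0.10970725] 380
collar 0.08387344539713498 (array([0.50783294, 0.1773118 ]), np.float64(0.01769360767899794)) 1550
(array([0.50699501, 0.17735378]), np.float64(0.02253425229390816))
```

View pics/m4.png

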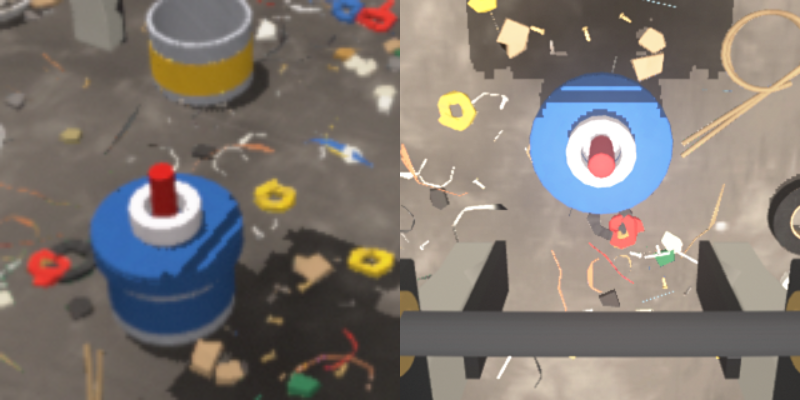

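Fully seated: plate at 68 mm, collar at 84 mm and knob at 110 mm, all level; the picture shows the lid flat on the tin (left panel, (168,230)). Now the collar.

Emit:
apply_moves(newtons=20, targets=[[0.75,0.0002,-0.0007,0.01,0,0,0],[0.75,0,0,0.02,0,0,0],[0.75,0,0,0.025,0,0,0],[0.75,0,0,0.025,0,0,0],[0.75,0,0,0.025,0,0,0],[0.75,0,0,0.02,0,0,0],[0.75,0,0,0.015,0,0,0],[0.75,0,0,0.008,0,0,0],[0.75,0,0,0.005,0,0,0],[0.75,0,0,0.004,0,0,0],[0.75,0,0,0,0,0,0],[0.75,0,0,0,0,0,0]])

```text
time_s: 13.08
tcp_pos: [0.5074, 0.1772, 0.0904]
eef_rot: [180.0, 0.0, -180.0]
contact_force: [1.0, 1.3, -0.2]
gripper_width: 0.0656
gripper_force: 0.0
```

Emit:
apply_moves(newtons=20, targets=[[0.3,0,0,0,0,0,0],[0.3,0,0,0,0,0,0],[0.3,0,0,0,0,0,0],[0.3,0,0,0,0,0,0],[0.3,0,0,0,0,0,0],[0.3,0,0,0,0,0,0],[0.3,0,0,0,0,0,0],[0.3,0,0,0,0,0,0]])

```text
time_s: 13.75
tcp_pos: [0.5073, 0.1772, 0.0904]
eef_rot: [180.0, 0.0, -180.0]
contact_force: [-2.1, -0.2, 5.4]
gripper_width: 0.0432
gripper_force: 20.0
```

Emit:
apply_moves(targets=[[0.3,0,0,-0.001,0,0,0],[0.3,0,0,-0.002,0,0,0],[0.3,0,0,-0.003,0,0,0],[0.3,0,0,-0.004,0,0,0],[0.3,0,0,-0.004,0,0,0],[0.3,0,0,0,0,0,0]])

```text
time_s: 14.25
tcp_pos: [0.5076, 0.1773, 0.1049]
eef_rot: [180.0, 0.1, -180.0]
contact_force: [-0.6, -0.6, -0.3]
gripper_width: 0.0433
gripper_force: 20.0
```

Emit:
apply_moves(targets=[[0.3,0,0,-0.004,0,0,0],[0.3,0,0,-0.006,0,0,0],[0.3,0,0,-0.008,0,0,0],[0.3,0,0,-0.008,0,0,0],[0.3,0,0,-0.008,0,0,0],[0.3,0,0,-0.008,0,0,0],[0.3,0,0,-0.008,0,0,0],[0.3,0,0,-0.008,0,0,0],[0.3,0,0,-0.01,0,0,0],[0.3,0,0,-0.01,0,0,0],[0.3,0,0,-0.01,0,0,0],[0.3,0,0,-0.008,0,0,0],[0.3,0,0,-0.006,0,0,0],[0.3,0,0,-0.004,0,0,0],[0.3,0,0,0,0,0,0],[0.3,0,0,0,0,0,0],[0.3,0,0,0,0,0,0]])

```text
time_s: 15.67
tcp_pos: [0.5068, 0.1769, 0.2094]
eef_rot: [-180.0, -0.0, -180.0]
contact_force: [1.1, -0.5, -0.2]
gripper_width: 0.0433
gripper_force: 20.0
```

```bash
python3 - <<'E'
from h import *
s=get_state();print(s['tcp_pos'],s['eef_rot'],s['contact_force'],s['gripper_width'],s['gripper_force'],abs(s['qd']).max())
c=snap('wrist','w5');b=snap('side','s5')
P=cloud(c,(200,130,440,310));Q=P[(P[:,2]>.183)&(P[:,2]<.194)];A=np.c_[Q[:,:2]-Q[:,:2].mean(0),np.ones(len(Q))];co=np.linalg.lstsq(A,Q[:,2],rcond=None)[0];print('plate',len(Q),np.median(Q[:,2]),np.degrees(co[:2]))
P=cloud(b,(215,260,295,355));R=P[P[:,2]>.1];R=R[R[:,2]<.115];print('knob',len(R),R.mean(0) if len(R) else 0)
Q=P[(P[:,2]>.058)&(P[:,2]<.07)];A=np.c_[Q[:,:2]-Q[:,:2].mean(0),np.ones(len(Q))];co=np.linalg.lstsq(A,Q[:,2],rcond=None)[0];print('flange',len(Q),np.median(Q[:,2]),np.degrees(co[:2]),circ(Q))
cv2.imwrite('pics/m5.png',np.hstack([cv2.resize(x,(400,400)) for x in(b['frame'][170:370,170:370],c['frame'][100:420,160:480])])[:,:,::-1])
E
```

```text
[0.50684489 0.17687941 0.2094367 ] [-1.79978124e+02 -4.59816321e-02 -1.79997010e+02] [ 1.13071139 -0.46577989 -0.22909319] 0.04331536325085532 19.99968975316733 0.16856298157733138
plate 13431 0.18707187410133055 [ 1.09059759 -0.10774236]
knob 98 [0.50619985 0.18017119 0.10801577]
flange 1377 0.06453615001830526 [ 0.37397079 -0.84840215] (array([0.50698531, 0.17966518]), np.float64(0.0312330436862272))
```

View pics/m5.png

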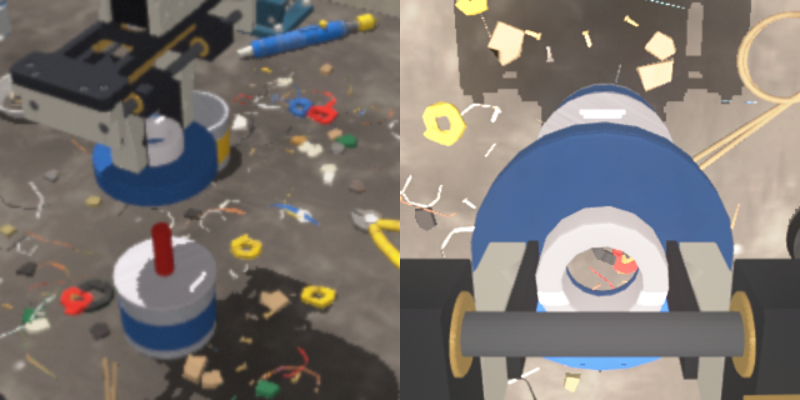

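The inner lid stays seated on the tin (flange 64 mm, panel (165,270)). The outer lid is held alone and level at (155,160), about 119 mm up. I'll let it settle and hand in.

Emit:
apply_moves(targets=[[0.3,0,0,-0.001,0,0,0],[0.3,0,0,0,0,0,0],[0.3,0,0,0,0,0,0],[0.3,0,0,0,0,0,0],[0.3,0,0,0,0,0,0],[0.3,0,0,0,0,0,0],[0.3,0,0,0,0,0,0],[0.3,0,0,0,0,0,0]])

```text
time_s: 16.43
tcp_pos: [0.5071, 0.177, 0.211]
eef_rot: [180.0, 0.0, -180.0]
contact_force: [-0.1, 0.2, -0.7]
gripper_width: 0.0434
gripper_force: 20.0
```

```bash
python3 -c "
from plant import *
print(close_job())"
```

```text
the job is handed in; nothing more can be done
None
```

Job handed in at 16.4 s: the inner lid is fully seated on the blue-banded tin, and the arm is holding the outer lid by its collar, level to about 1°, about 12 cm above where it sat.

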